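# Lay out the bread display

## Robot

A 6-joint arm with a two-finger parallel gripper is mounted at the origin on the work surface. World frame = base frame: x ahead of the robot, y to its left, z up, the work surface at z = 0. Lengths are in m, angles in rad, forces in N, time in s.
With the tool pointing down it reaches from about 0.4 to 0.925 m from the base axis. Payload 12.5 kg.
Tool frame: the origin (TCP) lies at the very end of the fingers, on their centre line; the grasp point (between the pads) lies 19 mm behind it; z points along the fingers, y is the direction in which the jaws open and shut (so a half turn about z gives the same grasp; the last joint's range is limited). The gripper opens to 95 mm and grips with 3 to 60 N. Pads are 20 mm wide; open, the fingers measure 119 mm over their backs; the gripper's body (75 mm by 180 mm) begins 59 mm behind the grasp point.
Start: joints at [1.194, 0.491, 1.559, -0, 1.092, -0.106], TCP at [0.167, 0.602, 0.215] pointing down, gripper open.
Joint ranges: [-3.1, 3.1], [-0.84, 2.19], [0.05, 2.79], [-1.13, 4.28], [0.06, 2.93], [-2.69, 2.69]. Speed limits (rad/s): [2.22, 2.22, 2.79, 3.14, 3.14, 3.14].

## Interface

Orientations are given as a unit quaternion [x, y, z, w].
In Python, from workcell import ctrl, viewer gives the robot as it stands.
- The arm moves only by the tool jog_arm, never from a script. Its argument "targets" is a list of rows, each a list of 2 entries, a list of its own where there are three numbers: the shift along the world's x, y, z in m, then the turn about the world's z in degrees. A call has 1 to 20 rows; each row is the pose to reach, as a shift and turn from the pose measured when the call began; what a row does not reach only later rows make up. A row lasts 1/12 s, in which the tool goes at most 41.7 mm and 7.16 degrees, less where a joint would pass 70% of its speed; a pose out of reach is approached as far as the arm can. A call with a gripper value outside its range is refused whole. "gripper" is the opening, from -1 (shut) to 1 (fully open), so that 0 is half open, set as the call begins (left out, the last holds). The fingers move at their own pace and stop on an object; "newtons" is the grip in N (left out, the last holds). Time passes only in rows, so rows that repeat a pose let the fingers close. It gives the time, the measured TCP pose, the force and the opening at its end, in the units of the state.
- ctrl.get_obs(): the state, without advancing time (a new reading comes with each control period).
- viewer.snapshot(name): name is "scene" or "side" or "wrist"; returns the picture (480x640x3 uint8, red, green, blue); there is no depth.
- viewer.get_calibration(name): a dict with "fx", "fy", "cx", "cy" (pixels), "dist_coeffs" ([k1, k2, p1, p2, k3] as OpenCV has them; the pictures are not rectified), "R" (3x3) and "t" (3): a world point X has camera coordinates R X + t. Camera axes: x right, y down, z forward; pixel columns grow to the right and rows downward; lengths in m; the calibration is good to about 2 mm. A picture is of the moment at which its call begins: read the wrist's pose just before it. get_calibration takes no time and is no camera call; for the wrist camera it gives the pose at the moment of the call.
- ctrl.sign_off(): hands the job in, once; it reports no verdict.
The state is a dict: "t": time; "joint_positions": joint angles; "joint_velocities": joint speeds; "joint_efforts": joint torques, N m; "tcp_pos": TCP position; "ee_rot": TCP orientation; "ft_force": force on the tool from outside, world axes, zero at the start; "wrist_torque": the same for the moment, N m; "opening": finger opening in m.
Only numpy, scipy, OpenCV 4.12 (cv2) and the standard library are available. Lean on these libraries where they do the work, as an engineer would, in place of code of your own. Each camera call takes 0.05 s, during which the arm holds its last target. There are 200 camera calls.

## Task

Set up the display board: stand the tin loaf midway between the honey jar and the butter crock, its length running along the line from one to the other; lay the baton behind the loaf (the side away from the robot), parallel to it and centred on it, with a gap of about 4 cm between the two; put the bun straight in front of the butter crock (towards the robot, square to the board's front edge), with a gap of about 3 cm; and stand the price-card stand upright on the middle of the loaf's top with its card running along the loaf. Leave the jar, the crock, the shaker and the brush where they are, and let go of everything.

Things in the scene. Friction and masses are not known exactly. Their poses are not given: they have to be found in the camera images.
- board: Fixed wooden display board on the marble counter, 330 mm deep (x, away from the robot, to the back of the display) by 380 mm wide (y, to the robot's left), 18 mm thick, flat top with dark grooves front to back, two steel clips on its front edge. Turned up to 0.15 rad. Origin: centre of its underside; its top is at local z = 0.018.
- jar: Amber honey jar with a brass lid, 64 mm diameter, 80 mm high, standing on the board at about half its depth, near the left or the right edge. Loose, 0.5 kg; leave it where it stands. Origin: centre of its underside; z up.
- crock: White stoneware butter crock, 72 mm diameter (lid rim 76 mm at 50 mm height), 69 mm high with its lid knob, on the board at half its depth, across from the jar (one left, one right), some 280 mm from it between centres. Loose, 0.6 kg; leave it where it stands. Its x and y axes are parallel to the board's. Origin: centre of its underside; z up.
- loaf: Small square tin loaf, flat-topped: 60 mm (its x) by 120 mm (its y, the length) by 58 mm high, about 0.25 kg, firm. Starts standing on the parchment on the robot's right. Origin: centre of its underside; z up.
- baton: Slashed baton roll with tapering ends: 150 mm long (its y), 48 mm across at its middle (its x), 48 mm high, about 0.15 kg, firm, lying on a narrow flat underside. Starts on the parchment on the robot's right. Origin: centre of its underside; z up.
- bun: Round domed bun, 64 mm diameter (widest 18 mm above its flat underside), 44 mm high, about 0.08 kg, firm. Starts on the parchment on the robot's right. Origin: centre of its underside; z up.
- card: Price-card stand: dark wooden block 30 mm (x) by 50 mm (y) by 22 mm high with an upright blank white card in its top, 3 mm thick (x), 60 mm wide (y), rising to 52 mm above the underside. 0.06 kg. Grip the block across x, the card between the fingers. Starts on the parchment on the robot's right. Origin: centre of its underside; z up.
- shaker: Bystander: steel flour shaker, 54 mm diameter, 63 mm high, standing at the far side of the counter; not to be moved. Origin: centre of its underside; z up.
- brush: Bystander: pastry brush, about 180 mm long, lying at the far side of the counter; not to be moved.
There are look-alikes about, which are no part of the job. What is shaped like the baton but purple or turquoise is not meant.

How it is judged:
At the end, for the whole second after the job is handed in: All on the board, upright, at rest: loaf 112-164 mm from jar and crock, centred in depth to 22 mm; baton centre 77-112 mm behind the loaf's, 18 mm sideways; bun 83-117 mm before the crock, 17 mm sideways; card on the loaf within 15 mm of its middle; loaf, baton, card aligned to 0.2 rad (horizontal distance between loaf and jar between 0.112 and 0.164 m and horizontal distance between loaf and crock between 0.112 and 0.164 m and x of loaf in the frame of board between -0.022 and 0.022 m and angle between the y axis of loaf and the y axis of board, either way round below 0.2 rad and horizontal distance between baton and loaf between 0.077 and 0.112 m and x of baton in the frame of board above 0.055 m and y of baton in the frame of loaf between -0.018 and 0.018 m and angle between the y axis of each of baton, card and the y axis of loaf, either way round below 0.2 rad and x of bun in the frame of crock between -0.117 and -0.083 m and y of bun in the frame of crock between -0.017 and 0.017 m and horizontal distance between card and loaf below 0.015 m and z of card in the frame of loaf between 0.052 and 0.064 m and z of loaf in the frame of board between 0.012 and 0.024 m and z of baton in the frame of board between 0.012 and 0.024 m and z of bun in the frame of board between 0.012 and 0.024 m and angle between each of loaf, baton, bun, card's own z axis and vertical below 0.12 rad and linear speed of each of loaf, baton, bun, card below 0.02 m/s and angular speed of each of loaf, baton, bun, card below 0.2 rad/s); the robot touches nothing.
It fails at once if the honey jar is shifted by more than 10 mm or tipped (distance of jar from where it was at the start of the episode above 0.01 m or angle between jar's own z axis and vertical above 0.35 rad).
It fails at once if the butter crock is shifted by more than 10 mm or tipped (distance of crock from where it was at the start of the episode above 0.01 m or angle between crock's own z axis and vertical above 0.35 rad).
It fails at once if the flour shaker is shifted by more than 20 mm or tipped (distance of shaker from where it was at the start of the episode above 0.02 m or angle between shaker's own z axis and vertical above 0.35 rad).
It fails at once if the pastry brush is shifted by more than 20 mm (distance of brush from where it was at the start of the episode above 0.02 m).
It also fails if it takes over 117 s, if anything falls off the work surface, if the arm or the gripper's body presses on something with over 40 N, if the wrist force passes 120 N, or if a joint passes its speed limit or range.

## Working session

There is one attempt and no reset: what is moved stays moved. The work goes in short steps, Python scripts to look and compute and a tool call to move; the robot and the scene stay as the last step left them, time stands still between calls to the robot, and variables do not carry over. Pictures are saved under pics/ and viewed, about 12 in all and at most 16, crops included, and the job is handed in when it is done.

Besides the shell and the picture viewer there is one more tool, called after ">>>" by a JSON object that holds its "op" and its "data". jog_arm: Moves the arm, as the interface text tells. Its arguments: {"type":"object","properties":{"targets":{"type":"array"},"gripper":{"type":"number"},"newtons":{"type":"number"}},"required":["targets"]}

```bash
mkdir -p pics; ls
python3 - <<'E'
from workcell import ctrl, viewer
import cv2
for n in ["scene","side","wrist"]:
    c=viewer.get_calibration(n); print(n,{k:(v if not hasattr(v,'tolist') else v.tolist()) for k,v in c.items()})
    cv2.imwrite(f"pics/{n}0.png",viewer.snapshot(n)[:,:,::-1])
print(ctrl.get_obs())
E
```

```text
pics
scene {'fx': 581.0204103789971, 'fy': 581.0204103789971, 'cx': 320.8919016263468, 'cy': 252.64445719940477, 'dist_coeffs': [-0.12409216903567129, 0.0, 0.0, 0.0, 0.0], 'R': [[-0.06399338509332024, 0.997680382647782, -0.02320992770503835], [0.5400976764926818, 0.015067230002958657, -0.8414674553583427], [-0.8391658635284829, -0.06638397893929698, -0.5398090596022658]], 't': [0.16327760765458385, -0.22942197513906082, 1.7457438843044064]}
side {'fx': 563.4066781071548, 'fy': 563.4066781071548, 'cx': 322.09606938356256, 'cy': 246.05377311605116, 'dist_coeffs': [-0.14747900107247428, 0.0, 0.0, 0.0, 0.0], 'R': [[0.8455180337003231, -0.5335687293881735, -0.020091433662870854], [-0.3066298136495355, -0.4544071290859173, -0.8363565737274659], [0.43712402366924463, 0.7133151982503845, -0.5478175023456487]], 't': [-0.5196697515566691, 0.1426573528030518, 1.3902293023411139]}
wrist {'fx': 349.1609358819523, 'fy': 349.1609358819523, 'cx': 321.5903896492658, 'cy': 236.31999077658978, 'dist_coeffs': [-0.013629314652614898, 0.0, 0.0, 0.0, 0.0], 'R': [[0.2674305707054393, 0.9635767689044102, -0.
[... 220 characters left out ...]
9]}
{'t': 0.15, 'joint_positions': array([ 1.19440644e+00,  4.91424542e-01,  1.55929299e+00,  4.00416212e-06,
        1.09167558e+00, -1.05576728e-01]), 'joint_velocities': array([-0.00092501, -0.00211368, -0.00387232,  0.00095032, -0.00024204,
        0.00153749]), 'joint_efforts': array([ 1.24364895e-03, -6.12900710e+01, -2.58278847e+01,  6.92695216e-02,
        4.72668267e-02, -9.01366457e-05]), 'tcp_pos': array([0.16710022, 0.60207987, 0.21419951]), 'ee_rot': array([ 1.34994083e-01,  9.90846324e-01, -3.88237016e-04, -9.72419314e-05]), 'ft_force': array([-0.45918509,  0.81259424,  0.27326666]), 'wrist_torque': array([-0.01943308, -0.0343658 , -0.00945258]), 'opening': 0.09475242003539402}
```

View pics/scene0.png

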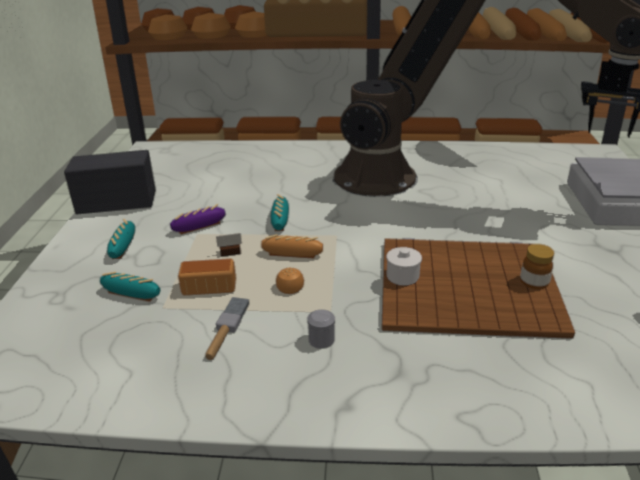

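View pics/side0.png

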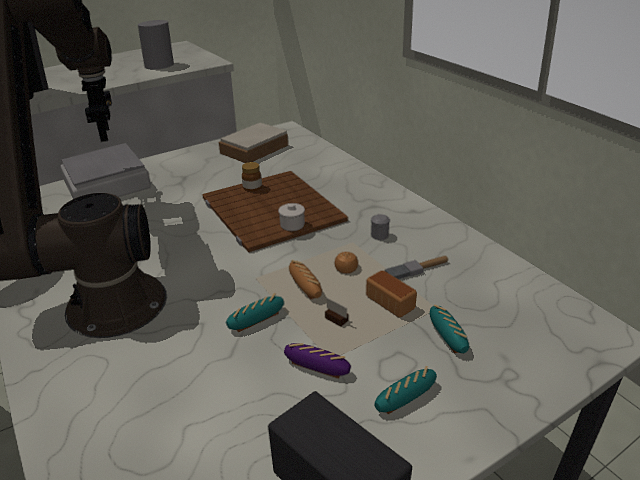

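Scene view (480x640), candidates: baton brown (292,246), not the purple (198,219) or the turquoise (280,212), (121,238) and (130,286). Loaf (208,277), bun (290,280), card (229,245), crock (404,266), jar (537,266), shaker (321,328), brush (228,325). The side view agrees.

```bash
cat > h.py <<'E'
from workcell import ctrl, viewer
import cv2, numpy as np
def K(c): return np.array([[c['fx'],0,c['cx']],[0,c['fy'],c['cy']],[0,0,1.]])
def ray(c,uv):
    p=cv2.undistortPoints(np.array([[uv]],float),K(c),np.array(c['dist_coeffs']))[0,0]
    R=np.array(c['R']);t=np.array(c['t']); return -R.T@t, R.T@np.array([p[0],p[1],1])
def at(c,uv,z):
    o,d=ray(c,uv); return (o+d*(z-o[2])/d[2]).round(4)
def proj(c,P):
    P=np.atleast_2d(np.array(P,float)); return cv2.projectPoints(P,cv2.Rodrigues(np.array(c['R']))[0],np.array(c['t']),K(c),np.array(c['dist_coeffs']))[0][:,0]
def snap(n,f):
    c=viewer.get_calibration(n); im=viewer.snapshot(n)[:,:,::-1].copy(); cv2.imwrite(f"pics/{f}.png",im)
    import json; json.dump({k:np.array(v).tolist() for k,v in c.items()},open(f"pics/{f}.json","w")); return c,im
def load(f):
    import json; return json.load(open(f"pics/{f}.json"))
def pose():
    o=ctrl.get_obs(); from scipy.spatial.transform import Rotation as Ro
    y=Ro.from_quat(o['ee_rot']).as_matrix()[:,1]
    print('t',round(o['t'],2),'tcp',o['tcp_pos'].round(4),'jaw axis deg',round(float(np.degrees(np.arctan2(y[1],y[0]))),2),'open',round(o['opening'],4),'F',np.array(o['ft_force']).round(2),'q',np.array(o['joint_positions']).round(2))
E
python3 - <<'E'
from h import *
c=viewer.get_calibration("scene")
for n,uv,z in [("baton",(292,246),.024),("loaf",(208,277),.03),("bun",(290,280),.022),("card",(229,249),.011),("crock",(404,266),.05),("jar",(537,266),.06),("shaker",(321,328),.03),("brush",(228,325),.01),("turq",(280,212),.024),
 ("bFL",(386,242),.018),("bFR",(543,243),.018),("bBL",(383,327),.018),("bBR",(568,328),.018)]: print(n,at(c,uv,z))
w=viewer.get_calibration("wrist");print(at(w,(320,240),0), -np.array(w['R']).T@np.array(w['t']));pose()
E
```

```text
baton [ 0.4387 -0.2037  0.024 ]
loaf [ 0.5808 -0.3737  0.03  ]
bun [ 0.5748 -0.1937  0.022 ]
card [ 0.4356 -0.3578  0.011 ]
crock [0.5545 0.0527 0.05  ]
jar [0.5617 0.3367 0.06  ]
shaker [ 0.7428 -0.1151  0.03  ]
brush [ 0.7174 -0.304   0.01  ]
turq [ 0.2719 -0.2531  0.024 ]
bFL [0.4049 0.0197 0.018 ]
bFR [0.3986 0.3993 0.018 ]
bBL [0.7215 0.0046 0.018 ]
bBR [0.7163 0.3687 0.018 ]
[0.2042 0.5897 0.    ] [0.0882131  0.62405915 0.38532722]
t 0.15 tcp [0.1671 0.6021 0.2142] jaw axis deg 74.48 open 0.0948 F [-0.46  0.81  0.27] q [ 1.19  0.49  1.56  0.    1.09 -0.11]
```

>>> {"op": "jog_arm", "data": {"targets": [[[0.333, -0.4, 0.066], 15.5], [[0.333, -0.4, 0.066], 15.5], [[0.333, -0.4, 0.066], 15.5], [[0.333, -0.4, 0.066], 15.5], [[0.333, -0.4, 0.066], 15.5], [[0.333, -0.4, 0.066], 15.5], [[0.333, -0.4, 0.066], 15.5], [[0.333, -0.4, 0.066], 15.5], [[0.333, -0.4, 0.066], 15.5], [[0.333, -0.4, 0.066], 15.5], [[0.333, -0.4, 0.066], 15.5], [[0.333, -0.4, 0.066], 15.5], [[0.333, -0.4, 0.066], 15.5], [[0.333, -0.4, 0.066], 15.5], [[0.333, -0.4, 0.066], 15.5], [[0.333, -0.4, 0.066], 15.5]]}}

```text
t: 1.48
tcp_pos: [0.4996, 0.2023, 0.2799]
ee_rot: [0.0, 1.0, -0.0, -0.0]
ft_force: [0.6, 0.3, -0.4]
opening: 0.0954
```

```bash
python3 -c "
from h import *
pose(); snap('wrist','w_board')"
```

```text
t 1.48 tcp [0.4996 0.2023 0.2799] jaw axis deg 89.97 open 0.0954 F [ 0.56  0.31 -0.37] q [ 0.26  0.31  1.68 -0.    1.16 -1.31]
```

View pics/w_board.png

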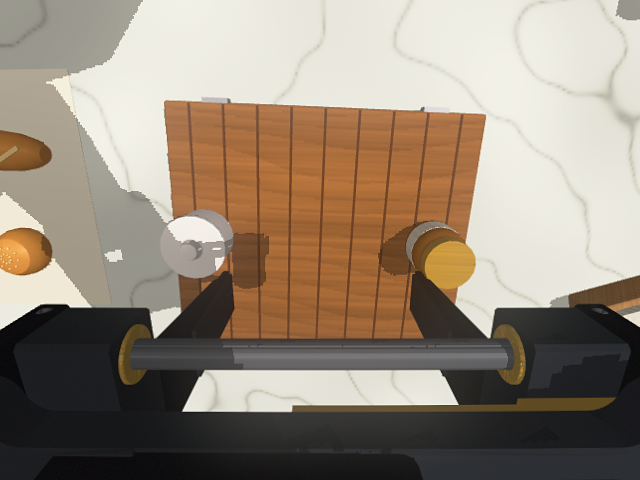

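The wrist view shows the board's front edge at the top: corners (165,101) and (486,115), crock knob (191,249), jar lid (450,265). Next, those become positions.

Run:
```python
from h import *
c=load('w_board')
a=at(c,(165,101),.018);b=at(c,(486,115),.018)
print('FR,FL',a,b,np.linalg.norm(b-a)); d=(b-a)[:2]/np.linalg.norm(b-a)
print('yaw of board deg',np.degrees(np.arctan2(-d[0],d[1])))
ctr=(a+b)[:2]/2+.165*np.array([d[1],-d[0]]); print('centre',ctr)
print('crock',at(c,(191,249),.087),'jar',at(c,(450,265),.098))
# overlay for verification later; segment jar lid
im=cv2.imread('pics/w_board.png');h=cv2.cvtColor(im,cv2.COLOR_BGR2HSV)
m=cv2.inRange(h,(18,150,120),(32,255,255));m[:, :380]=0;m[300:]=0;n,l,s,ce=cv2.connectedComponentsWithStats(m);i=1+s[1:,4].argmax();print(s[i],ce[i],at(c,ce[i],.098))
```

```text
FR,FL [0.3836 0.0197 0.018 ] [0.3993 0.3957 0.018 ] 0.37632763650840206
yaw of board deg -2.3910146216131665
centre [0.55630635 0.20081637]
crock [0.5422 0.058  0.087 ] jar [0.5568 0.3414 0.098 ]
[ 424  239   51   50 1905] [449.32650919 264.05931759] [0.5557 0.3406 0.098 ]
```

>>> {"op": "jog_arm", "data": {"targets": [[[-0.04, -0.49, 0.02], 0], [[-0.04, -0.49, 0.02], 0], [[-0.04, -0.49, 0.02], 0], [[-0.04, -0.49, 0.02], 0], [[-0.04, -0.49, 0.02], 0], [[-0.04, -0.49, 0.02], 0], [[-0.04, -0.49, 0.02], 0], [[-0.04, -0.49, 0.02], 0], [[-0.04, -0.49, 0.02], 0], [[-0.04, -0.49, 0.02], 0], [[-0.04, -0.49, 0.02], 0], [[-0.04, -0.49, 0.02], 0], [[-0.04, -0.49, 0.02], 0], [[-0.04, -0.49, 0.02], 0], [[-0.04, -0.49, 0.02], 0], [[-0.04, -0.49, 0.02], 0]]}}

```text
t: 2.87
tcp_pos: [0.4597, -0.2856, 0.3]
ee_rot: [-0.001, 1.0, -0.0, -0.0]
ft_force: [-0.2, 0.3, -0.3]
opening: 0.0951
```

```bash
python3 -c "
from h import *
pose(); snap('wrist','w_parch')"
```

```text
t 2.87 tcp [ 0.4597 -0.2856  0.3   ] jaw axis deg 90.14 open 0.0951 F [-0.15  0.28 -0.3 ] q [-0.68  0.29  1.64 -0.    1.21 -2.25]
```

View pics/w_parch.png

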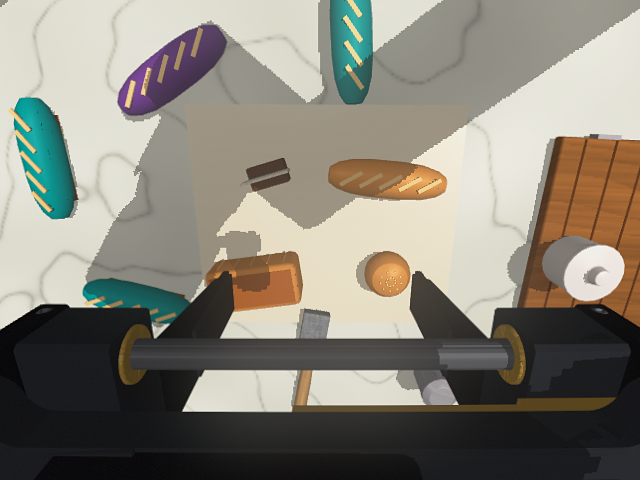

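The wrist parchment view shows: brown baton (388,180), bun (387,273), card (268,174), loaf partly behind a finger (255,283), crock knob (597,275). Turquoise and purple rolls lie outside the parchment. I'll fit outline models to colour masks.

```bash
cat > fit.py <<'E'
from h import *
from scipy.optimize import minimize
def box(lx,ly,z0,z1): return np.array([[a*lx/2,b*ly/2,z] for a in(-1,1) for b in(-1,1) for z in(z0,z1)])
th=np.linspace(0,2*np.pi,40)
def rev(prof): return np.array([[r*np.cos(t),r*np.sin(t),z] for r,z in prof for t in th])
bat=np.array([[.024*np.sqrt(max(0,1-abs(s/.075)**2.5))*np.cos(t),s,.024+.024*np.sqrt(max(0,1-abs(s/.075)**2.5))*np.sin(t)] for s in np.linspace(-.075,.075,25) for t in th])
M=dict(loaf=[box(.06,.12,0,.058)],baton=[bat],bun=[rev([(.026,0),(.032,.018),(.028,.03),(.018,.04),(.0,.044)])],
 block=[box(.03,.05,0,.022)], card=[box(.03,.05,0,.022),box(.003,.06,.022,.052)])
def render(c,parts,p,z,shape=(480,640)):
    m=np.zeros(shape,np.uint8);s,k=np.sin(p[2]),np.cos(p[2])
    for P in parts:
        Q=np.c_[p[0]+k*P[:,0]-s*P[:,1],p[1]+s*P[:,0]+k*P[:,1],z+P[:,2]]
        h=cv2.convexHull((proj(c,Q)*16).astype(np.int32)); cv2.fillConvexPoly(m,h,255,shift=4,lineType=cv2.LINE_AA)
    return m/255.
def seg(im,uv,r,kind='bread'):
    h=cv2.cvtColor(im,cv2.COLOR_BGR2HSV)
    if kind=='bread': m=cv2.inRange(h,(4,110,50),(25,255,255))
    elif kind=='dark': m=cv2.inRange(h,(0,40,0),(25,255,95))
    m=cv2.morphologyEx(m,cv2.MORPH_CLOSE,np.ones((7,7)));n,l,s,ce=cv2.connectedComponentsWithStats(m)
    b=np.zeros_like(m);b[max(0,uv[1]-r):uv[1]+r,max(0,uv[0]-r):uv[0]+r]=1
    ids=np.unique(l[(b>0)&(m>0)],return_counts=True);i=ids[0][ids[1].argmax()]
    o=(l==i).astype(np.uint8); cs,_=cv2.findContours(o,0,2); o[:]=0; cv2.drawContours(o,cs,-1,1,-1); return o.astype(float)
def fit(name,views,p0,z=0,free=3):
    # views: (calib, mask)
    def f(p):
        q=np.r_[p,p0[free:]]
        return sum(1-np.minimum(a:=render(c,M[name],q,z),m).sum()/np.maximum(a,m).sum() for c,m in views)/len(views)
    S=np.vstack([p0[:free]]+[np.array(p0[:free])+d for d in np.diag([.012,.012,.15])[:free,:free]])
    r=minimize(f,p0[:free],method='Nelder-Mead',options=dict(initial_simplex=S,xatol=1e-5,fatol=1e-5,maxiter=300)); return np.r_[r.x,p0[free:]],r.fun
E
cat > run1.py <<'E'
from fit import *
W=(load('w_parch'),cv2.imread('pics/w_parch.png'))
S=(viewer.get_calibration('scene'),cv2.imread('pics/scene0.png'));D=(viewer.get_calibration('side'),cv2.imread('pics/side0.png'))
ov=W[1].copy();os_=S[1].copy();od=D[1].copy()
def do(n,key,p0,w,s,d,kind='bread',free=3):
    V=[(X[0],seg(X[1],uv,4,kind)) for X,uv in ((W,w),(S,s),(D,d)) if uv]
    p,l=fit(n,V,p0,0,free)
    ps=[fit(n,[v],p,0,free) for v in V]
    print(n,p.round(4),'deg',round(np.degrees(p[2]),1),'loss',round(l,3),[ (q.round(3).tolist(),round(e,3)) for q,e in ps],[int(v[1].sum()) for v in V])
    for X,o in((W,ov),(S,os_),(D,od)):
        cs,_=cv2.findContours((render(X[0],M[n],p,0)>.5).astype(np.uint8),0,1);cv2.drawContours(o,cs,-1,(0,255,0),1)
do('baton','',[.438,-.204,.0],(388,180),(292,246),(305,278))
do('bun','',[.575,-.194,0],(387,273),(290,280),(346,262),free=2)
do('loaf','',[.58,-.374,.1],None,(208,277),(390,292))
do('block','',[.436,-.358,.2],(270,178),None,None,'dark')
cv2.imwrite('pics/ov1.png',np.vstack([np.hstack([cv2.resize(ov[100:340,180:480],(400,320)),cv2.resize(os_[190:310,150:350],(400,240))[:].copy() if 0 else cv2.resize(os_[190:350,150:350],(400,320))]),cv2.resize(od[230:345,240:440],(800,280)) if 0 else np.hstack([cv2.resize(od[230:345,240:440],(487,280)),np.zeros((280,313,3),np.uint8)])]))
c=W[0];print('crock',at(c,(597,275),.087),'boardFR',at(c,(556,137),.018))
E
python3 run1.py
```

```text
baton [ 0.4362 -0.2038 -0.0873] deg -5.0 loss 0.091 [([0.436, -0.202, -0.089], np.float64(0.058)), ([0.439, -0.204, -0.091], np.float64(0.08)), ([0.434, -0.204, -0.092], np.float64(0.093))] [3810, 1055, 679]
bun [ 0.5685 -0.1941  0.    ] deg 0.0 loss 0.114 [([0.569, -0.194, 0.0], np.float64(0.046)), ([0.567, -0.196, 0.0], np.float64(0.15)), ([0.567, -0.193, 0.0], np.float64(0.132))] [1592, 554, 396]
loaf [ 0.5724 -0.3753  0.2521] deg 14.4 loss 0.199 [([0.573, -0.377, 0.264], np.float64(0.184)), ([0.574, -0.374, -0.045], np.float64(0.172))] [1786, 1507]
block [ 0.4318 -0.3559  0.3164] deg 18.1 loss 0.141 [([0.432, -0.356, 0.324], np.float64(0.141))] [931]
crock [0.5414 0.0449 0.087 ] boardFR [0.3835 0.0087 0.018 ]
```

View pics/ov1.png

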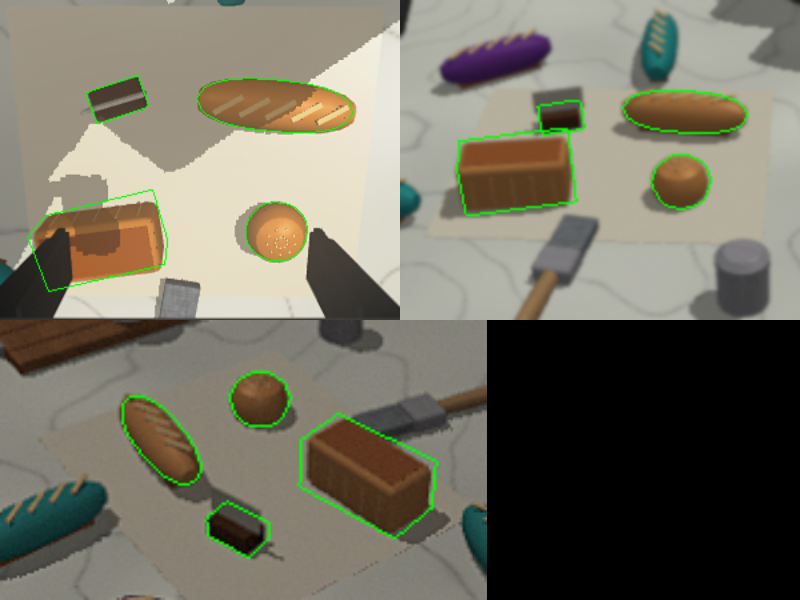

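```bash
cat > run2.py <<'E'
from fit import *
M['board']=[box(.33,.38,0,.018)]
M['crock']=[rev([(.036,0),(.036,.05),(.038,.05),(.037,.055),(.008,.069)])]
W=(load('w_board'),cv2.imread('pics/w_board.png'))
S=(viewer.get_calibration('scene'),cv2.imread('pics/scene0.png'));D=(viewer.get_calibration('side'),cv2.imread('pics/side0.png'))
def big(m):
    n,l,s,c=cv2.connectedComponentsWithStats(m);i=1+s[1:,4].argmax();return (l==i).astype(np.uint8)
def bm(im,roi):
    h=cv2.cvtColor(im,cv2.COLOR_BGR2HSV);m=cv2.inRange(h,(3,90,25),(18,255,255));r=np.zeros_like(m);r[roi[1]:roi[3],roi[0]:roi[2]]=1
    m=big(cv2.morphologyEx(m*r,cv2.MORPH_OPEN,np.ones((3,3))));cs,_=cv2.findContours(m,0,2);o=np.zeros_like(m)
    cv2.fillConvexPoly(o,cv2.convexHull(cs[0]),1);return o.astype(float)
ims={}
V=[(S[0],bm(S[1],(370,235,600,345))),(D[0],bm(D[1],(195,178,360,260)))]
p,l=fit('board',V,[.556,.2,-.04]);print('board',p.round(4),round(l,3),[fit('board',[v],p)[0].round(4) for v in V])
def cm(im,roi):
    h=cv2.cvtColor(im,cv2.COLOR_BGR2HSV);m=cv2.inRange(h,(0,0,60),(180,80,255));r=np.zeros_like(m);r[roi[1]:roi[3],roi[0]:roi[2]]=1
    m=big(m*r);cs,_=cv2.findContours(m,0,2);o=np.zeros_like(m);cv2.fillConvexPoly(o,cv2.convexHull(np.vstack(cs)),1);return o.astype(float)
Vc=[(S[0],cm(S[1],(384,244,424,290))),(D[0],cm(D[1],(274,200,310,232)))]
q,l=fit('crock',Vc,[.545,.055,0],.018,2);print('crock',q.round(4),round(l,3),[fit('crock',[v],q,.018,2)[0].round(4) for v in Vc])
for n,P in(('scene',S),('side',D),('wrist',W)):
    o=P[1].copy()
    for nm,pp,z in(('board',p,0),('crock',q,.018)):
        cs,_=cv2.findContours((render(P[0],M[nm],pp,z)>.5).astype(np.uint8),0,1);cv2.drawContours(o,cs,-1,(0,255,0),1)
    ims[n]=o
a=cv2.resize(ims['scene'][230:345,370:580],(420,230));b=cv2.resize(ims['side'][155:260,190:360],(372,230))
cv2.imwrite('pics/ov2.png',np.vstack([np.hstack([a,b[:,:372]]),cv2.resize(ims['wrist'][80:350],(792,334))]))
E
python3 run2.py
```

```text
board [ 0.5526  0.1996 -0.0498] 0.055 [array([ 0.5518,  0.1996, -0.0394]), array([ 0.555 ,  0.2024, -0.0421])]
crock [0.5432 0.0518 0.    ] 0.083 [array([0.5448, 0.0514, 0.    ]), array([0.5451, 0.0562, 0.    ])]
```

View pics/ov2.png

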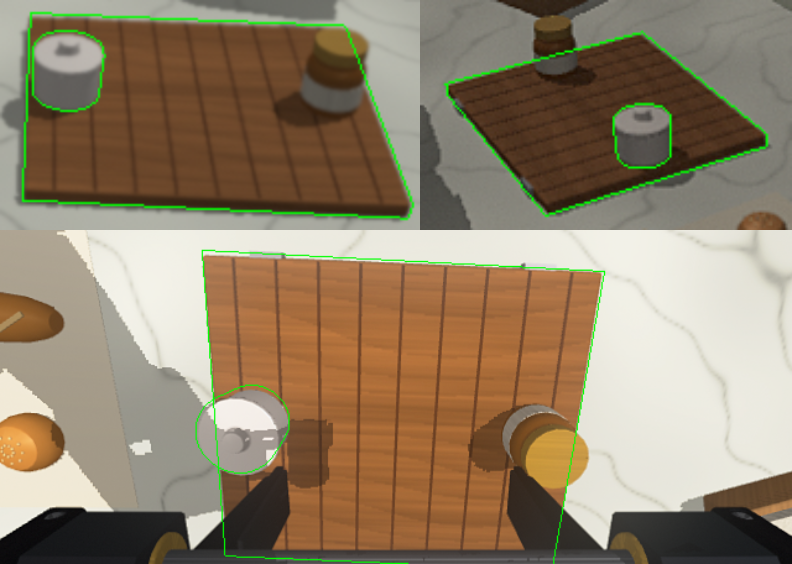

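Board ≈ (0.554, 0.200), yaw −0.042; crock ≈ (0.544, 0.054), jar ≈ (0.556, 0.337). Next I take a wrist view of the loaf with the jaws turned across it.

>>> {"op": "jog_arm", "data": {"targets": [[[0.11, -0.185, -0.05], -7], [[0.11, -0.185, -0.05], -14], [[0.11, -0.185, -0.05], -21], [[0.11, -0.185, -0.05], -28], [[0.11, -0.185, -0.05], -35], [[0.11, -0.185, -0.05], -42], [[0.11, -0.185, -0.05], -49], [[0.11, -0.185, -0.05], -56], [[0.11, -0.185, -0.05], -63], [[0.11, -0.185, -0.05], -70], [[0.11, -0.185, -0.05], -77], [[0.11, -0.185, -0.05], -84], [[0.11, -0.185, -0.05], -84], [[0.11, -0.185, -0.05], -84], [[0.11, -0.185, -0.05], -84]]}}

```text
t: 4.17
tcp_pos: [0.5702, -0.4699, 0.2502]
ee_rot: [0.666, 0.746, -0.0, -0.0]
ft_force: [-0.8, -0.1, -0.6]
opening: 0.095
```

```bash
python3 -c "
from h import *
pose(); snap('wrist','w_loaf')"
```

```text
t 4.17 tcp [ 0.5702 -0.4699  0.2502] jaw axis deg 6.44 open 0.095 F [-0.82 -0.1  -0.61] q [-0.78  0.64  1.19 -0.    1.32 -0.89]
```

View pics/w_loaf.png

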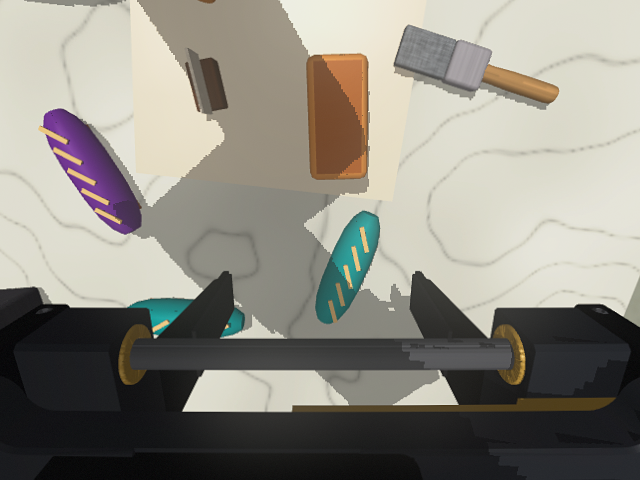

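The loaf is seen nearly from above, centred (339,117), with its edges almost along the image columns. The card is at (208,82).

Run:
```python
from fit import *
c=load('w_loaf');im=cv2.imread('pics/w_loaf.png')
m=seg(im,(339,117),4)
cs,_=cv2.findContours(m.astype(np.uint8),0,2);print(cv2.minAreaRect(cs[0]),m.sum())
print(fit('loaf',[(c,m)],[.573,-.375,.1]))
print([at(c,u,.058) for u in((308,56),(366,54),(367,178),(312,178))])
m=seg(im,(215,90),4,'dark');print(fit('block',[(c,m)],[.432,-.356,.25]),m.sum())
```

```text
((337.0, 116.5), (125.0, 60.0), 90.0) 7316.0
(array([ 0.57567971, -0.377198  ,  0.14185907]), np.float64(0.0851070403884353))
[array([ 0.5406, -0.3223,  0.058 ]), array([ 0.5947, -0.3145,  0.058 ]), array([ 0.6129, -0.4295,  0.058 ]), array([ 0.5563, -0.4359,  0.058 ])]
(array([ 0.43989974, -0.35433473, -0.08069964]), np.float64(0.5159339708363981)) 879.0
```

Run:
```python
from fit import *
c=load('w_loaf')
print([at(c,u,.01) for u in((395,66),(450,90),(402,28))])
```

```text
[array([ 0.6319, -0.3128,  0.01  ]), array([ 0.6959, -0.3296,  0.01  ]), array([ 0.633 , -0.2759,  0.01  ])]
```

>>> {"op": "jog_arm", "data": {"targets": [[[0.006, 0.094, 0], 1.7], [[0.006, 0.094, 0], 1.7], [[0.006, 0.094, 0], 1.7], [[0.006, 0.094, -0.04], 1.7], [[0.006, 0.094, -0.08], 1.7], [[0.006, 0.094, -0.12], 1.7], [[0.006, 0.094, -0.15], 1.7], [[0.006, 0.094, -0.16], 1.7], [[0.006, 0.094, -0.16], 1.7]], "gripper": 0.65}}

```text
t: 4.97
tcp_pos: [0.5753, -0.3755, 0.0879]
ee_rot: [0.655, 0.756, -0.0, -0.003]
ft_force: [0.3, -0.5, -0.5]
opening: 0.0786
```

>>> {"op": "jog_arm", "data": {"targets": [[[0, 0, -0.03], 0], [[0, 0, -0.055], 0], [[0, 0, -0.068], 0], [[0, 0, -0.074], 0], [[0, 0, -0.075], 0], [[0, 0, -0.075], 0]]}}

```text
t: 5.47
tcp_pos: [0.576, -0.376, 0.0144]
ee_rot: [0.655, 0.756, -0.0, -0.002]
ft_force: [0.6, 0.8, 0.3]
opening: 0.0784
```

>>> {"op": "jog_arm", "data": {"targets": [[[0, 0, 0], 0], [[0, 0, 0], 0], [[0, 0, 0], 0], [[0, 0, 0], 0], [[0, 0, 0], 0], [[0, 0, 0], 0], [[0, 0, 0], 0]], "gripper": -0.2, "newtons": 20}}

```text
t: 6.05
tcp_pos: [0.5763, -0.3763, 0.0154]
ee_rot: [0.655, 0.756, -0.0, -0.001]
ft_force: [-2.0, 1.3, 6.3]
opening: 0.0598
```

>>> {"op": "jog_arm", "data": {"targets": [[[0, 0, 0.04], 0], [[0, 0, 0.08], 0], [[0, 0, 0.12], 0], [[0, 0, 0.145], 0], [[0, 0.04, 0.145], 0], [[-0.005, 0.08, 0.145], -2], [[-0.005, 0.12, 0.145], -4], [[-0.01, 0.16, 0.145], -6], [[-0.01, 0.2, 0.145], -8], [[-0.015, 0.24, 0.145], -10], [[-0.02, 0.28, 0.145], -10.5], [[-0.02, 0.32, 0.145], -10.5], [[-0.026, 0.36, 0.145], -10.5], [[-0.026, 0.4, 0.145], -10.5], [[-0.026, 0.44, 0.145], -10.5], [[-0.026, 0.48, 0.145], -10.5], [[-0.026, 0.52, 0.145], -10.5], [[-0.026, 0.55, 0.145], -10.5], [[-0.026, 0.567, 0.145], -10.5], [[-0.026, 0.572, 0.145], -10.5]]}}

```text
t: 7.72
tcp_pos: [0.5497, 0.1985, 0.1602]
ee_rot: [0.72, 0.694, 0.0, -0.001]
ft_force: [0.0, -0.1, -2.0]
opening: 0.0601
```

>>> {"op": "jog_arm", "data": {"targets": [[[0, 0, 0], 0], [[0, 0, 0], 0], [[0, 0, 0], 0]]}}

```text
t: 7.97
tcp_pos: [0.5498, 0.1976, 0.1602]
ee_rot: [0.721, 0.693, -0.0, -0.001]
ft_force: [-0.7, -0.4, -1.9]
opening: 0.0596
```

```bash
python3 -c "
from h import *
pose(); snap('wrist','w_l2');snap('scene','s_l2');
a=cv2.imread('pics/w_l2.png');b=cv2.imread('pics/s_l2.png')
cv2.imwrite('pics/c3.png',np.hstack([cv2.resize(a,(400,300)),cv2.resize(b[180:345,360:580],(400,300))]))"
```

```text
t 7.97 tcp [0.5498 0.1976 0.1602] jaw axis deg -2.2 open 0.0596 F [-0.65 -0.43 -1.86] q [0.23 0.49 1.72 0.   0.93 0.27]
```

View pics/c3.png

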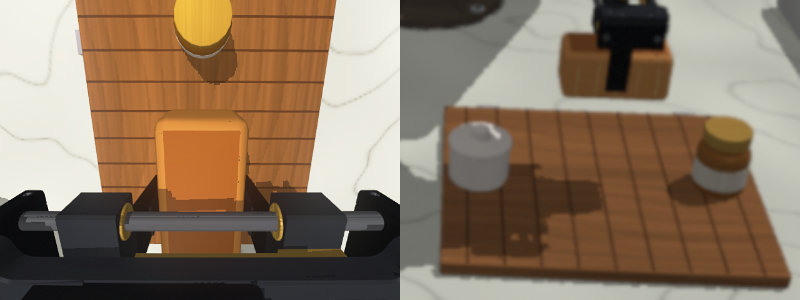

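>>> {"op": "jog_arm", "data": {"targets": [[[0, -0.001, -0.03], 0], [[0, -0.001, -0.06], 0], [[0, -0.001, -0.09], 0], [[0, -0.001, -0.11], 0], [[0, -0.001, -0.12], 0], [[0, -0.001, -0.124], 0], [[0, -0.001, -0.126], 0], [[0, -0.001, -0.126], 0]]}}

```text
t: 8.73
tcp_pos: [0.5504, 0.1962, 0.035]
ee_rot: [0.721, 0.693, 0.0, -0.001]
ft_force: [0.4, -0.4, -2.0]
opening: 0.0597
```

Still about 1–2 mm up; lower a little more, then release to about 75 mm.

>>> {"op": "jog_arm", "data": {"targets": [[[0, 0, -0.0015], 0], [[0, 0, -0.0025], 0], [[0, 0, -0.0025], 0], [[0, 0, -0.0025], 0]]}}

```text
t: 9.07
tcp_pos: [0.551, 0.1963, 0.0334]
ee_rot: [0.721, 0.693, 0.001, -0.0]
ft_force: [0.9, 0.0, 4.5]
opening: 0.06
```

>>> {"op": "jog_arm", "data": {"targets": [[[0, 0, 0], 0], [[0, 0, 0], 0], [[0, 0, 0], 0], [[0, 0, 0], 0], [[0, 0, 0], 0], [[0, 0, 0.02], 0], [[0, 0, 0.06], 0], [[0, 0, 0.1], 0], [[0, 0, 0.14], 0], [[0, 0, 0.16], 0]], "gripper": 0.65}}

```text
t: 9.9
tcp_pos: [0.5519, 0.1967, 0.198]
ee_rot: [0.721, 0.693, 0.003, 0.001]
ft_force: [0.1, 0.1, 0.5]
opening: 0.0786
```

>>> {"op": "jog_arm", "data": {"targets": [[[-0.012, -0.04, 0], 0], [[-0.024, -0.08, 0], -1], [[-0.035, -0.12, 0], -2], [[-0.046, -0.16, 0], -2.9], [[-0.058, -0.2, 0], -2.9], [[-0.07, -0.24, 0], -2.9], [[-0.081, -0.28, 0], -2.9], [[-0.093, -0.32, -0.02], -2.9], [[-0.104, -0.355, -0.04], -2.9], [[-0.112, -0.385, -0.06], -2.9], [[-0.116, -0.4, -0.08], -2.9], [[-0.116, -0.4, -0.105], -2.9], [[-0.116, -0.4, -0.125], -2.9], [[-0.116, -0.4, -0.13], -2.9], [[-0.116, -0.4, -0.13], -2.9]]}}

```text
t: 11.15
tcp_pos: [0.4354, -0.2031, 0.067]
ee_rot: [0.738, 0.675, 0.003, -0.0]
ft_force: [0.7, -0.5, -0.1]
opening: 0.0788
```

```bash
python3 -c "
from h import *
pose()"
```

```text
t 11.15 tcp [ 0.4354 -0.2031  0.067 ] jaw axis deg -5.15 open 0.0788 F [ 0.75 -0.51 -0.13] q [-0.58  0.51  2.05  0.01  0.57 -0.5 ]
```

>>> {"op": "jog_arm", "data": {"targets": [[[0, 0, -0.025], 0], [[0, 0, -0.045], 0], [[0, 0, -0.055], 0], [[0, 0, -0.06], 0], [[0, 0, -0.06], 0], [[0, 0, -0.06], 0]]}}

```text
t: 11.65
tcp_pos: [0.4359, -0.2032, 0.0079]
ee_rot: [0.738, 0.675, 0.003, 0.0]
ft_force: [-0.3, -0.4, 0.4]
opening: 0.0782
```

>>> {"op": "jog_arm", "data": {"targets": [[[0, 0, 0], 0], [[0, 0, 0], 0], [[0, 0, 0], 0], [[0, 0, 0], 0], [[0, 0, 0], 0], [[0, 0, 0], 0], [[0, 0, 0], 0], [[0, 0, 0], 0]], "gripper": -0.4, "newtons": 15}}

```text
t: 12.32
tcp_pos: [0.4359, -0.2032, 0.008]
ee_rot: [0.738, 0.675, 0.003, 0.0]
ft_force: [0.8, -0.1, 3.3]
opening: 0.0478
```

>>> {"op": "jog_arm", "data": {"targets": [[[0, 0, 0.04], 0], [[0, 0, 0.08], 0], [[0, 0, 0.12], 0], [[0, 0, 0.15], 0], [[0.02, 0.037, 0.15], 0], [[0.038, 0.072, 0.15], 1], [[0.056, 0.107, 0.15], 2], [[0.074, 0.142, 0.15], 2.7], [[0.092, 0.177, 0.15], 2.7], [[0.11, 0.212, 0.15], 2.7], [[0.128, 0.247, 0.15], 2.7], [[0.146, 0.282, 0.15], 2.7], [[0.164, 0.317, 0.15], 2.7], [[0.182, 0.352, 0.15], 2.7], [[0.2, 0.38, 0.15], 2.7], [[0.207, 0.392, 0.15], 2.7], [[0.209, 0.395, 0.15], 2.7], [[0.209, 0.395, 0.15], 2.7], [[0.209, 0.395, 0.15], 2.7]]}}

```text
t: 13.9
tcp_pos: [0.6443, 0.191, 0.1575]
ee_rot: [0.722, 0.692, 0.002, -0.0]
ft_force: [-0.1, 0.1, -1.6]
opening: 0.0476
```

>>> {"op": "jog_arm", "data": {"targets": [[[0, 0, -0.03], 0], [[0, 0, -0.06], 0], [[0, 0, -0.09], 0], [[0, 0, -0.115], 0], [[0, 0, -0.128], 0], [[0, 0, -0.13], 0], [[0, 0, -0.13], 0]]}}

```text
t: 14.48
tcp_pos: [0.6443, 0.1902, 0.0278]
ee_rot: [0.722, 0.692, 0.002, -0.0]
ft_force: [-0.1, -0.8, -2.2]
opening: 0.0475
```

```bash
python3 -c "
from h import *
pose()"
```

```text
t 14.48 tcp [0.6443 0.1902 0.0278] jaw axis deg -2.5 open 0.0475 F [-0.06 -0.82 -2.17] q [0.19 0.77 1.59 0.   0.78 0.23]
```

Two mm more, then release (opening kept narrow: the loaf is near) and up.

>>> {"op": "jog_arm", "data": {"targets": [[[0, 0.001, -0.0015], 0], [[0, 0.001, -0.0025], 0], [[0, 0.001, -0.0025], 0], [[0, 0.001, -0.0025], 0]]}}

```text
t: 14.82
tcp_pos: [0.6446, 0.1913, 0.0261]
ee_rot: [0.722, 0.692, 0.003, 0.0]
ft_force: [0.3, 0.4, -2.0]
opening: 0.0477
```

>>> {"op": "jog_arm", "data": {"targets": [[[0, 0, 0], 0], [[0, 0, 0], 0], [[0, 0, 0], 0], [[0, 0, 0], 0], [[0, 0, 0.02], 0], [[0, 0, 0.06], 0], [[0, 0, 0.1], 0], [[0, 0, 0.14], 0], [[0, 0, 0.18], 0], [[0, 0, 0.18], 0]], "gripper": 0.35}}

```text
t: 15.65
tcp_pos: [0.6471, 0.1919, 0.2148]
ee_rot: [0.722, 0.692, 0.008, 0.003]
ft_force: [1.5, -0.6, 0.0]
opening: 0.064
```

>>> {"op": "jog_arm", "data": {"targets": [[[-0.008, -0.038, 0], 7], [[-0.016, -0.076, 0], 14], [[-0.023, -0.114, 0], 21], [[-0.031, -0.152, 0], 28], [[-0.039, -0.19, 0], 35], [[-0.046, -0.228, 0], 42], [[-0.054, -0.266, 0], 49], [[-0.062, -0.304, 0], 56], [[-0.07, -0.342, 0], 63], [[-0.078, -0.386, 0], 70], [[-0.078, -0.386, -0.03], 77], [[-0.078, -0.386, -0.06], 84], [[-0.078, -0.386, -0.09], 90], [[-0.078, -0.386, -0.115], 90], [[-0.078, -0.386, -0.13], 90], [[-0.078, -0.386, -0.13], 90], [[-0.078, -0.386, -0.13], 90]], "gripper": 1}}

```text
t: 17.07
tcp_pos: [0.569, -0.194, 0.0845]
ee_rot: [0.022, 1.0, 0.008, -0.004]
ft_force: [0.6, -0.7, -0.2]
opening: 0.095
```

```bash
python3 -c "
from h import *
pose()"
```

```text
t 17.07 tcp [ 0.569  -0.194   0.0845] jaw axis deg 87.51 open 0.095 F [ 0.58 -0.69 -0.19] q [-0.44  0.62  1.73  0.02  0.81 -1.98]
```

>>> {"op": "jog_arm", "data": {"targets": [[[0, 0, -0.03], 0], [[0, 0, -0.06], 0], [[0, 0, -0.074], 0], [[0, 0, -0.08], 0], [[0, 0, -0.081], 0], [[0, 0, -0.081], 0]]}}

```text
t: 17.57
tcp_pos: [0.5697, -0.1943, 0.0047]
ee_rot: [0.022, 1.0, 0.008, -0.003]
ft_force: [-0.6, -0.0, 0.1]
opening: 0.0951
```

>>> {"op": "jog_arm", "data": {"targets": [[[0, 0, 0], 0], [[0, 0, 0], 0], [[0, 0, 0], 0], [[0, 0, 0], 0], [[0, 0, 0], 0], [[0, 0, 0], 0], [[0, 0, 0], 0], [[0, 0, 0], 0]], "gripper": 0.1, "newtons": 10}}

```text
t: 18.23
tcp_pos: [0.5698, -0.1943, 0.005]
ee_rot: [0.022, 1.0, 0.008, -0.003]
ft_force: [-0.6, 1.1, 5.0]
opening: 0.063
```

>>> {"op": "jog_arm", "data": {"targets": [[[0, 0, 0.04], 0], [[0, 0, 0.08], 0], [[0, 0, 0.12], 0], [[-0.016, 0.032, 0.12], 0], [[-0.033, 0.066, 0.12], 0], [[-0.05, 0.1, 0.12], 0], [[-0.066, 0.132, 0.12], 0], [[-0.083, 0.166, 0.12], 0], [[-0.1, 0.2, 0.12], 0], [[-0.115, 0.23, 0.12], 0], [[-0.124, 0.248, 0.12], 0], [[-0.126, 0.252, 0.12], 0], [[-0.126, 0.252, 0.12], 0], [[-0.126, 0.252, 0.12], 0]]}}

```text
t: 19.4
tcp_pos: [0.4444, 0.0573, 0.125]
ee_rot: [0.021, 1.0, 0.008, -0.003]
ft_force: [0.6, 0.3, -1.3]
opening: 0.0624
```

```bash
python3 -c "
from h import *
pose(); snap('scene','s_b2');snap('side','d_b2')
a=cv2.imread('pics/d_b2.png');b=cv2.imread('pics/s_b2.png')
cv2.imwrite('pics/c4.png',np.hstack([cv2.resize(a[120:300,160:400],(400,300)),cv2.resize(b[180:345,360:580],(400,300))]))"
```

```text
t 19.4 tcp [0.4444 0.0573 0.125 ] jaw axis deg 87.53 open 0.0624 F [ 0.6   0.28 -1.26] q [-0.03  0.38  2.08  0.02  0.69 -1.58]
```

View pics/c4.png

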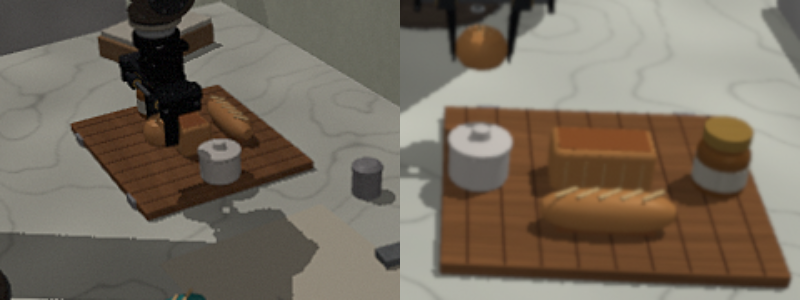

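The loaf stands between crock and jar with the baton behind it, and the bun is held in the gripper. Lower the bun by 0.102.

>>> {"op": "jog_arm", "data": {"targets": [[[0, 0, -0.03], 0], [[0, 0, -0.06], 0], [[0, 0, -0.085], 0], [[0, 0, -0.097], 0], [[0, 0, -0.1], 0], [[0, 0, -0.102], 0], [[0, 0, -0.102], 0], [[0, 0, -0.102], 0]]}}

```text
t: 20.17
tcp_pos: [0.4452, 0.0562, 0.0233]
ee_rot: [0.023, 1.0, 0.008, -0.002]
ft_force: [-0.1, -0.0, -1.3]
opening: 0.063
```

>>> {"op": "jog_arm", "data": {"targets": [[[0, 0, 0], 0], [[0, 0, 0], 0], [[0, 0, 0], 0], [[0, 0, 0], 0], [[0, 0, 0], 0], [[0, 0, 0.02], 0], [[0, 0, 0.06], 0], [[0, 0, 0.1], 0], [[0, 0, 0.14], 0], [[0, 0, 0.18], 0], [[0, 0, 0.2], 0], [[0, 0, 0.2], 0]], "gripper": 0.8}}

```text
t: 21.17
tcp_pos: [0.4466, 0.0562, 0.2276]
ee_rot: [0.023, 1.0, 0.008, 0.002]
ft_force: [0.2, -0.1, -1.0]
opening: 0.0855
```

>>> {"op": "jog_arm", "data": {"targets": [[[0.001, -0.04, 0], -7], [[0.002, -0.08, 0], -14], [[0.003, -0.12, 0], -21], [[0.004, -0.16, 0], -28], [[0.005, -0.2, 0], -35], [[0.006, -0.24, 0], -42], [[0.007, -0.28, 0], -49], [[0.008, -0.32, 0], -56], [[0.009, -0.36, -0.01], -63], [[0.01, -0.4, -0.02], -69.5], [[0.01, -0.44, -0.03], -69.5], [[0.01, -0.475, -0.03], -69.5], [[0.01, -0.488, -0.03], -69.5], [[0.01, -0.488, -0.03], -69.5], [[0.01, -0.488, -0.03], -69.5]], "gripper": 0.2}}

```text
t: 22.42
tcp_pos: [0.4562, -0.4313, 0.1966]
ee_rot: [0.589, 0.808, 0.006, 0.005]
ft_force: [0.4, 0.6, -0.3]
opening: 0.0573
```

```bash
python3 -c "
from h import *
pose(); snap('wrist','w_card')"
```

```text
t 22.42 tcp [ 0.4562 -0.4313  0.1966] jaw axis deg 17.87 open 0.0573 F [ 0.44  0.63 -0.27] q [-0.87  0.51  1.58  0.02  1.05 -1.19]
```

View pics/w_card.png

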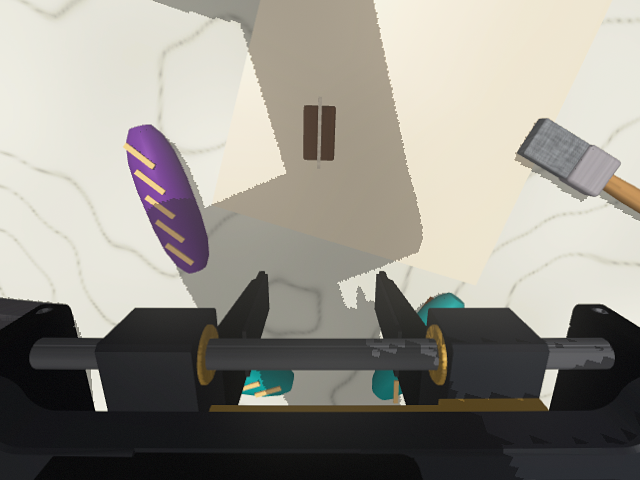

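The card block is at (319,132), its card along the image columns and so already square to the jaws.

Run:
```python
from h import *
c=load('w_card')
P=np.array([at(c,u,.022) for u in((304,105.5),(336,105.5),(335,160),(303.5,160))])
print(P.mean(0)); 
for a,b in((0,3),(1,2)): d=P[a]-P[b];print(np.degrees(np.arctan2(-d[0],d[1])),np.linalg.norm(d))
m=P.mean(0);print('delta',m-ctrl.get_obs()['tcp_pos'])
```

```text
[ 0.4326 -0.3553  0.022 ]
16.467546793002718 0.049740325692540416
17.41581754407306 0.04978212530617791
delta [-0.02386374  0.07522947 -0.17503742]
```

>>> {"op": "jog_arm", "data": {"targets": [[[-0.012, 0.038, 0], -0.5], [[-0.0235, 0.0755, 0], -0.8], [[-0.0235, 0.0755, -0.03], -0.8], [[-0.0235, 0.0755, -0.07], -0.8], [[-0.0235, 0.0755, -0.11], -0.8], [[-0.0235, 0.0755, -0.125], -0.8], [[-0.0235, 0.0755, -0.125], -0.8], [[-0.0235, 0.0755, -0.125], -0.8]]}}

```text
t: 23.13
tcp_pos: [0.4332, -0.3538, 0.0724]
ee_rot: [0.593, 0.805, 0.006, 0.005]
ft_force: [-0.0, -0.1, 0.0]
opening: 0.0573
```

>>> {"op": "jog_arm", "data": {"targets": [[[0, 0, -0.03], 0], [[0, 0, -0.053], 0], [[0, 0, -0.063], 0], [[0, 0, -0.068], 0], [[0, 0, -0.068], 0], [[0, 0, -0.068], 0]]}}

```text
t: 23.63
tcp_pos: [0.4337, -0.3541, 0.0057]
ee_rot: [0.593, 0.805, 0.006, 0.005]
ft_force: [-0.9, -1.4, -0.7]
opening: 0.0568
```

>>> {"op": "jog_arm", "data": {"targets": [[[0, 0, 0], 0], [[0, 0, 0], 0], [[0, 0, 0], 0], [[0, 0, 0], 0], [[0, 0, 0], 0], [[0, 0, 0], 0], [[0, 0, 0], 0], [[0, 0, 0], 0]], "gripper": -0.7, "newtons": 10}}

```text
t: 24.3
tcp_pos: [0.4338, -0.3542, 0.006]
ee_rot: [0.593, 0.805, 0.006, 0.005]
ft_force: [-1.6, 0.3, 5.0]
opening: 0.0299
```

```bash
python3 -c "
from h import *
pose()"
```

```text
t 24.3 tcp [ 0.4338 -0.3542  0.006 ] jaw axis deg 17.22 open 0.0299 F [-1.6   0.29  4.98] q [-0.81  0.69  1.9   0.02  0.55 -1.13]
```

>>> {"op": "jog_arm", "data": {"targets": [[[0, 0, 0.04], 0], [[0, 0, 0.08], 0], [[0, 0, 0.12], 0], [[0, 0, 0.16], 0], [[0.01, 0.04, 0.18], -3], [[0.02, 0.08, 0.2], -6], [[0.03, 0.12, 0.22], -9], [[0.04, 0.16, 0.22], -12], [[0.05, 0.2, 0.22], -15], [[0.06, 0.24, 0.22], -18], [[0.07, 0.28, 0.22], -19.6], [[0.08, 0.32, 0.22], -19.6], [[0.09, 0.36, 0.22], -19.6], [[0.1, 0.4, 0.22], -19.6], [[0.11, 0.435, 0.22], -19.6], [[0.116, 0.45, 0.22], -19.6], [[0.116, 0.454, 0.22], -19.6], [[0.116, 0.454, 0.22], -19.6], [[0.116, 0.454, 0.22], -19.6]]}}

```text
t: 25.88
tcp_pos: [0.5493, 0.0992, 0.2258]
ee_rot: [0.722, 0.692, 0.004, 0.006]
ft_force: [-0.0, -0.6, -0.8]
opening: 0.0304
```

```bash
python3 -c "
from h import *
pose(); snap('wrist','w_top')"
```

```text
t 25.88 tcp [0.5493 0.0992 0.2258] jaw axis deg -2.37 open 0.0304 F [-0.01 -0.63 -0.78] q [ 0.06  0.38  1.72 -0.    1.03  0.11]
```

View pics/w_top.png

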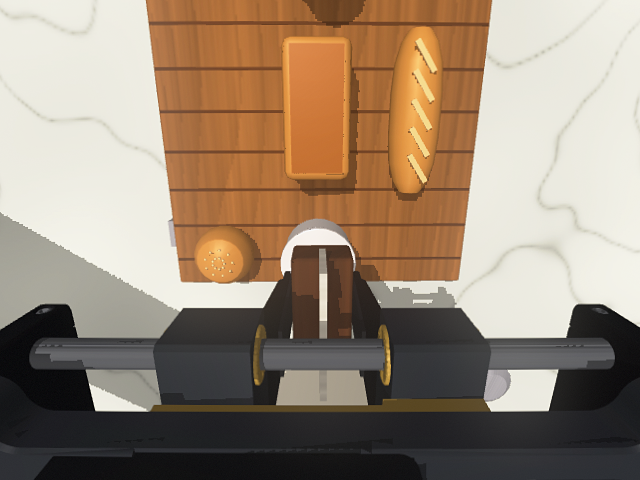

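The loaf top runs from (283,38) to (350,179), with the baton around (415,110), the bun at (224,255), and the card held squarely. Fit them all.

Run:
```python
from fit import *
c=load('w_top');im=cv2.imread('pics/w_top.png')
P=np.array([at(c,u,.076) for u in((283.5,38),(350,38),(350,180),(285.5,180))])
m=P.mean(0);print('loaf',m)
for a,b in((0,3),(1,2)): d=P[a]-P[b];print(np.degrees(np.arctan2(-d[0],d[1])),np.linalg.norm(d))
print('delta',m-ctrl.get_obs()['tcp_pos'])
a,b=at(c,(422,28),.04),at(c,(408,193),.04);d=a-b;print('baton ends',(a+b)/2,np.degrees(np.arctan2(-d[0],d[1])),np.linalg.norm(d))
print('bun',at(c,(224,255),.018+.02))
ph=cv2.inRange(cv2.cvtColor(im,cv2.COLOR_BGR2HSV),(8,120,175),(25,255,255));
S,D=[(viewer.get_calibration(n),snap(n,n+'_x')[1]) for n in('scene','side')]
```

```text
loaf [0.55195  0.195875 0.076   ]
-3.204428792951851 0.11628181285136552
-1.031802143758454 0.11661890927289623
delta [ 0.00254749  0.09712727 -0.14989677]
baton ends [0.6465  0.19115 0.04   ] -3.1735463098967536 0.15173269258798516
bun [0.4441 0.0557 0.038 ]
```

>>> {"op": "jog_arm", "data": {"targets": [[[0.001, 0.04, 0], 0], [[0.0025, 0.08, 0], 0], [[0.0025, 0.098, 0], 0], [[0.0025, 0.098, 0], 0], [[0.0025, 0.098, -0.03], 0], [[0.0025, 0.098, -0.06], 0], [[0.0025, 0.098, -0.09], 0], [[0.0025, 0.098, -0.115], 0], [[0.0025, 0.098, -0.13], 0], [[0.0025, 0.098, -0.138], 0], [[0.0025, 0.098, -0.141], 0], [[0.0025, 0.098, -0.141], 0]]}}

```text
t: 27.03
tcp_pos: [0.5523, 0.1957, 0.0852]
ee_rot: [0.723, 0.691, 0.004, 0.006]
ft_force: [0.9, -0.0, 0.1]
opening: 0.03
```

>>> {"op": "jog_arm", "data": {"targets": [[[0, 0, -0.001], 0], [[0, 0, -0.002], 0], [[0, 0, -0.003], 0], [[0, 0, -0.003], 0]]}}

```text
t: 27.37
tcp_pos: [0.5525, 0.1957, 0.0826]
ee_rot: [0.722, 0.691, 0.005, 0.007]
ft_force: [0.2, 1.2, -0.4]
opening: 0.0302
```

>>> {"op": "jog_arm", "data": {"targets": [[[0, 0, -0.001], 0], [[0, 0, -0.001], 0], [[0, 0, -0.001], 0]]}}

```text
t: 27.62
tcp_pos: [0.5526, 0.1958, 0.082]
ee_rot: [0.722, 0.691, 0.005, 0.007]
ft_force: [-0.5, 0.1, 4.4]
opening: 0.0302
```

>>> {"op": "jog_arm", "data": {"targets": [[[0, 0, 0], 0], [[0, 0, 0], 0], [[0, 0, 0], 0], [[0, 0, 0], 0], [[0, 0, 0], 0], [[0, 0, 0.02], 0], [[0, 0, 0.05], 0], [[0, 0, 0.09], 0], [[0, 0, 0.13], 0], [[0, 0, 0.14], 0], [[-0.04, -0.02, 0.14], 0], [[-0.06, -0.06, 0.14], 0], [[-0.06, -0.1, 0.14], 0], [[-0.06, -0.12, 0.14], 0], [[-0.06, -0.12, 0.14], 0], [[-0.06, -0.12, 0.14], 0]], "gripper": 0.0}}

```text
t: 28.95
tcp_pos: [0.4926, 0.0749, 0.222]
ee_rot: [0.723, 0.69, 0.005, 0.007]
ft_force: [-0.5, 0.5, 0.8]
opening: 0.0477
```

```bash
python3 -c "
from h import *
pose()
for n in ('scene','side','wrist'): snap(n,n+'_f')
a=cv2.imread('pics/side_f.png');b=cv2.imread('pics/scene_f.png');w=cv2.imread('pics/wrist_f.png')
cv2.imwrite('pics/c5.png',np.vstack([np.hstack([cv2.resize(a[140:260,190:350],(400,300)),cv2.resize(b[180:345,360:580],(400,300))]),np.hstack([cv2.resize(w,(400,300)),cv2.resize(b,(400,300))])]))"
```

```text
t 28.95 tcp [0.4926 0.0749 0.222 ] jaw axis deg -2.66 open 0.0477 F [-0.51  0.55  0.8 ] q [ 0.02  0.3   1.86 -0.    0.97  0.07]
```

View pics/c5.png

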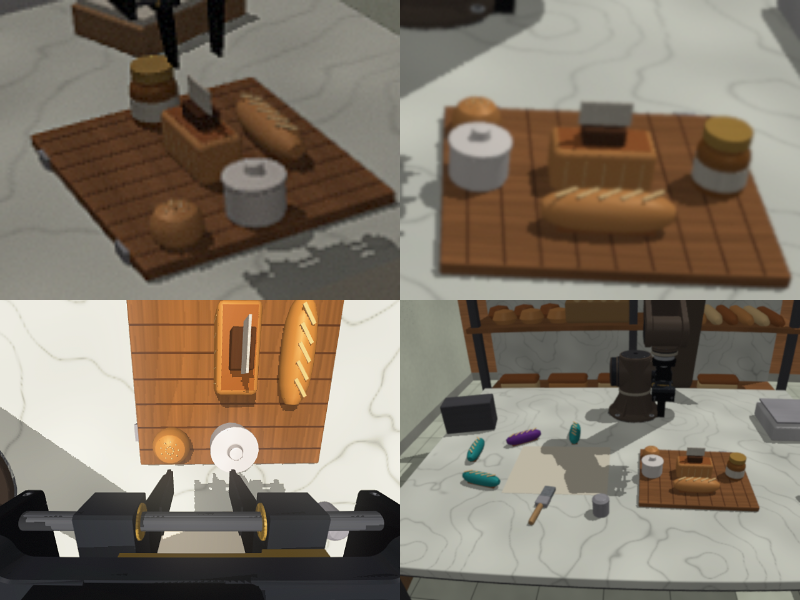

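Everything stands in place: card upright on the loaf, baton behind it, bun in front of the crock. I'll do one numeric check before handing in.

Run:
```python
from h import *
c=load('wrist_f')
cr=at(c,(377,245),.087);bu=at(c,(276,234),.04);print('crock',cr,'bun',bu)
d=(bu-cr)[:2];t=-.042;print('bun in crock',d@[np.cos(t),np.sin(t)],d@[-np.sin(t),np.cos(t)])
P=[at(c,((x)*1.6,(y-300)*1.6),.076) for x,y in((219,302),(257,302),(255,393),(216,393))];print('loaf',np.mean(P,0))
print('card top mid',at(c,(248*1.6,45*1.6),.128))
S=load('scene_f');print('scene: jar/crock moved?')
a=cv2.imread('pics/scene0.png').astype(int);b=cv2.imread('pics/scene_f.png').astype(int)
for n,(x0,y0,x1,y1) in dict(jarlid=(524,244,556,262),knob=(390,246,418,262),shaker=(305,308,338,348),brush=(205,318,240,356)).items(): print(n,abs(a-b)[y0:y1,x0:x1].mean().round(1))
```

```text
crock [0.5455 0.0544 0.087 ] bun [0.4469 0.0559 0.04  ]
bun in crock -0.09857602906276627 -0.002641305400110551
loaf [0.548625 0.19675  0.076   ]
card top mid [0.5522 0.195  0.128 ]
scene: jar/crock moved?
jarlid 3.0
knob 5.3
shaker 6.4
brush 4.2
```

```bash
python3 -c "
from workcell import ctrl
print(ctrl.sign_off())"
```

```text
the job is handed in; nothing more can be done
None
```

The display board is set up and I've handed the job in at about 29 s of the 117 s allowed. The gripper was open and clear of everything.

My last camera checks against the required ranges:

| Item | Measured | Required |
|---|---|---|
| Loaf centre | about (0.550, 0.196), roughly 142 mm from both jar and crock, yaw −2° | 112–164 mm, within 0.2 rad |
| Baton | about 95 mm behind the loaf, about 1 mm sideways, aligned to about 1° | 77–112 mm, 18 mm sideways |
| Bun | 99 mm in front of the crock, 3 mm sideways | 83–117 mm, 17 mm sideways |
| Card | upright, about 4 mm from the loaf's middle, running along it | within 15 mm |

- **Left alone:** the jar, crock, shaker and brush showed only small brightness changes between the first and last scene pictures. I did not measure their positions again at the end.
- **Disagreements:** early wrist-camera readings of the crock, taken near the picture's edges, differed by 13 mm. I settled its position from the scene and side cameras, and the last wrist view agreed to about 2 mm. The first colour fit of the loaf's angle picked up shadow, so I measured that again from close up.

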